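Open the combination-locked seed specimen drawer

TASK

Open the locked specimen drawer: turn the cabinet's dial right (clockwise) to mark 8, then slowly left towards mark 2 until you feel the spring bolt drop in and stop the dial; the lock is worn, so that may come up to a mark and a half before or after 2. Do not force the dial or the drawer against the bolt. Then pull the drawer at least 70 mm open, let go, and leave the things standing around the cabinet where they are.

Things in the scene. Friction and masses are not known exactly. Their poses are not given: they have to be found in the camera images.
- cabinet: Low grey steel specimen cabinet, fixed to the bench, 180 deep (its x) x 260 wide (its y) x 120 mm high. Origin: centre of its underside on the bench, straight below the dial's axis. Its -x side is the white drawer front and faces the robot, more or less.
- dial_plate (a point): Centre of the round aluminium plate (radius 52, 4 mm high) in the middle of the cabinet's flat top, on the dial's axis, 124 mm up. On it 40 black marks 9 degrees (0.157 rad) apart, every fifth long. Mark 0 is the long one towards the drawer front (-x); marks count up clockwise seen from above: mark 10 points to the cabinet's +y. Axes as the cabinet's.
- dial_grip (a point): Point on the dial's axis in the middle of its bar grip, 151 mm above the bench. The black dial: a disc of radius 34, its top 132 mm above the bench, with an upright bar grip on it 56 long (point's x) x 14 thick (its y) x 30 mm high, top at 162 mm. A white pointer line on top runs from the axis to the bar's -x end; at mark 0 it points to the drawer front. Axes turn with the dial.
- dial (a joint): Dial angle (rad): 0 with the pointer at mark 0, growing clockwise from above (right), 0.157 per mark: mark 8 is 1.257, mark 2 is 0.314. Starts in -0.25 to 0.10, range -0.9 to 2.2, friction 0.05 to 0.1 N m, stays where left. Coming back left the bolt drops at its gate, anywhere in 0.314 +- 0.23; after 0.03 to 0.12 rad more of play the dial comes up hard against it.
- mark8 (a point): The mark 8 on the plate, 46 mm from the dial's axis, 124 mm up. Turning right carries a hidden wheel along to the highest mark reached; it stays there when the dial turns back. The bolt can drop only if that mark was 8, within 0.08 rad (half a mark). If it was overshot, turn left to below -0.75 rad, which carries the wheel back, and start over.
- guide: The fixed guide of the lock's spring bolt: two steel strips 26 long (cabinet's y), 4 mm high, 68 mm from the dial's axis on the +y side. Origin between them on the cabinet's top. The bolt's pin, 8 mm thick, 9 mm high, stands between them: at y = +4 mm locked, -4 mm once dropped in (not measured). Not moved by hand. The bolt bears 18 N; its spring gives 4. The dial meets it 44 mm from its axis: keep under 0.5 N m.
- drawer_handle (a point): Middle of the drawer's bar handle: steel bar 130 long (cabinet's y), 10 x 10 mm, its axis 85 mm above the bench; when shut 144 mm in front (-x) of the cabinet's origin and 44 mm in front of the drawer front. Between its end posts 110 mm are clear; the gap behind it is 39 mm wide. Axes as the cabinet's; it opens towards -x.
- drawer (a joint): Opening of the drawer (m): 0 shut, 0.10 fully open. It slides with about 1.5 N of friction and stays where it is left. While the bolt is out it moves only 1 to 2 mm.
- jar: Small closed jar, 40 mm thick, 45 mm high, on the back right corner of the cabinet's top. A bystander. Origin under its centre.
- pot: Terracotta pot, 74 mm wide, 62 mm high, on the bench just left of the cabinet. A bystander. Origin under its centre.
- beaker: Clear beaker, 72 mm wide, 100 mm high, on the left of the bench. A bystander. Origin under its centre.
- papercup: White cup, 80 mm wide, 110 mm high, on the right of the bench. A bystander. Origin under its centre.
- seedbox: Cardboard box 70 x 140 x 110 mm on the left of the bench. A bystander. Origin under its centre.
- petri: Flat clear dish, 90 mm wide, 15 mm high, on the right front of the bench. A bystander. Origin under its centre.

How it is judged:
By the outcome, as a careful person would: the job done as asked, in the order asked, and still so for the second after the job is handed in, with the robot touching nothing.
It also fails if it takes over 72 s, if anything falls off the work surface, if the arm or the gripper's body presses on something with over 40 N, if the wrist force passes 120 N, or if a joint passes its speed limit or range.

ROBOT

A 7-joint arm with a two-finger parallel gripper is mounted at the origin on the work surface. World frame = base frame: x ahead of the robot, y to its left, z up, the work surface at z = 0. Lengths are in mm, angles in rad, forces in N, time in s.
With the tool pointing down it reaches from about 400 to 925 mm from the base axis. Payload 5.6 kg.
Tool frame: the origin (TCP) lies between the finger pads; the fingertips stand 22 mm ahead of it and the grasp point (between the pads) lies 3 mm ahead of it; x points along the fingers, y is the direction in which the jaws open and shut, and the axes are right-handed (so a half turn about x gives the same grasp; the last joint's range is limited). The gripper opens to 85 mm and grips with 20 to 120 N. Pads are 22 mm wide; open, the fingers measure 114 mm over their backs; the gripper's body (76 mm by 85 mm) begins 54 mm behind the grasp point. The pads swing forward as they close: fully open they stand 13 mm farther back than shut.
Start: joints at [1.203, 0.468, -0.012, 1.603, 0.006, 1.071, -0.056], TCP at [207.387, -616.035, 231.89] pointing down, gripper open.
Joint ranges: [-2.53, 2.53], [-0.31, 2.02], [-1.57, 1.55], [0.28, 2.44], [-1.29, 4.43], [0.15, 1.84], [-2.92, 2.92]. Speed limits (rad/s): [2.57, 2.57, 3.14, 3.14, 3.14, 3.14, 3.14].

INTERFACE

Orientations are given as [roll, pitch, yaw] about the fixed x, y, z axes, in that order (R = Rz(yaw) Ry(pitch) Rx(roll)).
In Python, from station import state, cams, hand_in, spotter gives the robot as it stands.
- The arm moves only by the shell command python3 -m pendant 'ROWS' [FORCE]. ROWS is JSON, a list that holds one entry, the list of rows, each a list of 5 numbers: the closure, from 0 (fully open) to 1 (shut), then the shift along the world's x, y, z in units of 25 mm (1.0 is 25 mm), then the turn about the world's z in units of 5 degrees (1.0 is 5 degrees). In form: [[[fingers, dx, dy, dz, spin], ...]]. A call has 1 to 12 rows; each row shifts and turns the commanded pose from where the row before left it; what a row does not reach is not made up. A row lasts 1/12 s, in which the tool goes at most 41.7 mm and 7.16 degrees, less where a joint would pass 70% of its speed; a pose out of reach is approached as far as the arm can. A call is refused whole if a number of a shift passes 1 or a number of a turn 1, either way. A call with a gripper value outside its range is refused whole. The fingers move at their own pace and stop on an object; FORCE is the grip in N (left out, the last holds). Time passes only in rows, so rows that do not move let the fingers close. It gives the time, the measured TCP pose, the force and the opening at its end, in the units of the state.
- state(): the state, without advancing time (a new reading comes with each control period).
- cams.snapshot(name): name is "scene" or "top"; returns a dict with "img" (480x640x3 uint8, red, green, blue), "z_map" (480x640 float32, mm along the optical axis (not along the pixel's ray), 0 where there is no reading), "mtx" (3x3 intrinsics, pixels), "dist_coeffs" ([k1, k2, p1, p2, k3] as OpenCV has them; the pictures are not rectified), "rvec" (rotation vector, rad) and "tvec" (3), from world to camera coordinates, as OpenCV has them. Camera axes: x right, y down, z forward; pixel columns grow to the right and rows downward; lengths in mm; the calibration is good to about 2 mm. A picture is of the moment at which its call begins.
- hand_in(): hands the job in, once; it reports no verdict.
Trained networks look in a picture, given as the dict that the camera call returned (one of the last four; its "shot" number tells which), for a name from the list of things; names that differ only in an ending like _2 or _b are one class to them, and where a whole thing is asked for, a point or a joint stands for the part that bears it (a point fixed in the world has none). Each returns a list of dicts, best first, with "conf" (0 to 1); they miss things now and then, are a little off and sometimes report something else, mostly with a low value. They report only what shows in the picture. A call takes as long as a camera call.
- spotter.recognise(picture, query): "position" ([x, y, z] in mm, in world coordinates, good to about 4 mm: the middle of the surface that is visible of it).
- spotter.pinpoint(picture, query): "position" ([x, y, z] in mm, in world coordinates, good to about 4 mm: a listed point, or the origin of a listed thing).
The state is a dict: "time": time; "joint_pos": joint angles; "qd": joint speeds; "tau": joint torques, N m; "position": TCP position; "tool_rot": TCP orientation; "force": force on the tool from outside, world axes, zero at the start; "wrist_torque": the same for the moment, N m; "gripper_width": finger opening in mm.
Only numpy, scipy, OpenCV 4.12 (cv2) and the standard library are available. Lean on these libraries where they do the work, as an engineer would, in place of code of your own. Each camera call takes 0.05 s, during which the arm holds its last target. There are 200 camera calls.

## Working session

There is one attempt and no reset: what is moved stays moved. The work goes in short steps, Python scripts to look and compute and a shell command to move; the robot and the scene stay as the last step left them, time stands still between calls to the robot, and variables do not carry over. Pictures are saved under pics/ and viewed, about 8 in all and at most 12, crops included, and the job is handed in when it is done.

```bash
mkdir -p pics
cat > h.py <<'E'
import numpy as np,cv2
from station import state,cams,spotter
def proj(s,P):
    return cv2.projectPoints(np.float64(P).reshape(-1,1,3),s["rvec"],s["tvec"],s["mtx"],s["dist_coeffs"])[0].reshape(-1,2)
def unproj(s,uv,z):
    n=cv2.undistortPoints(np.float64(uv).reshape(-1,1,2),s["mtx"],s["dist_coeffs"]).reshape(-1,2)
    R=cv2.Rodrigues(np.float64(s["rvec"]))[0];t=np.float64(s["tvec"]).ravel()
    d=np.c_[n,np.ones(len(n))]@R; c=-R.T@t
    return c+d*((z-c[2])/d[:,2])[:,None]
def save(s,name):cv2.imwrite(f"pics/{name}.png",s["img"][:,:,::-1])
E
python3 - <<'E'
from h import *
np.set_printoptions(precision=1,suppress=True)
for n in("top","scene"):
    s=cams.snapshot(n);save(s,n)
    for q in("cabinet","dial_plate","dial_grip","mark8","guide","drawer_handle","jar","pot","beaker","papercup","seedbox","petri"):
        r=spotter.pinpoint(s,q)
        print(n,q,[(np.array(x["position"]),round(x["conf"],2)) for x in r[:2]])
print(state())
E
```

```text
top cabinet [(array([651.8, -63.7,  -4.3]), 0.75)]
top dial_plate [(array([646.2, -66.8, 125.3]), 0.97)]
top dial_grip [(array([648.8, -66.4, 151.7]), 0.94)]
top mark8 [(array([645.6, -61.6, 124.6]), 0.68), (array([645.5, -18.2, 124.1]), 0.59)]
top guide [(array([666.7,  -1.1, 119. ]), 0.59), (array([690.7, 142.6,  -1.9]), 0.32)]
top drawer_handle [(array([509. , -29.3,  83.8]), 0.97)]
top jar [(array([ 680.2, -175.9,  123.7]), 0.47)]
top pot [(array([689.2, 139. ,  -3.4]), 0.82)]
top beaker [(array([573.7, 459.6,  -0.7]), 0.8), (array([436.3, 471.5,   2.3]), 0.47)]
top papercup [(array([ 466.2, -374.5,   -0.1]), 0.6)]
top seedbox [(array([432.7, 471.8,   1.7]), 0.83)]
top petri [(array([ 337.3, -307.5,   -1.6]), 0.56)]
scene cabinet [(array([650.3, -67.1,   1.5]), 0.66)]
scene dial_plate [(array([648.9, -63. , 117.9]), 0.78)]
scene dial_grip [(array([653.5, -69.2, 151.7]), 0.84)]
scene mark8 [(array([644.7, -19.9, 126.7]), 0.56)]
scene guide [(array([ 334.1, -307.1,    1.1]), 0.64)]
scene drawer_handle [(array([507. , -31.6,  88.1]), 0.69)]
scene jar [(array([ 683.5, -175.1,  120.6]), 0.64)]
scene pot [(array([685.6, 139.3,   0.8]), 0.93), (array([431.6, 474.2,   0.5]), 0.67)]
scene beaker [(array([576.2, 461.9,   3.7]), 0.75), (array([ 466. , -366.8,   -0.9]), 0.27)]
scene papercup [(array([646.2, -19.3, 126. ]), 0.72)]
scene seedbox [(array([430.2, 474.7,   0.3]), 0.87), (array([652.7, -68.5, 148.6]), 0.41)]
scene petri [(array([ 335.7, -305.7,    1.7]), 0.69), (array([648.6, -60.9, 121.3]), 0.49)]
{'time': 1.3, 'joint_pos': array([ 1.2,  0.5, -0. ,  1.6,  0. ,  1.1, -0.1]), 'qd': array([ 0., -0.,  0., -0., -0.,  0.,  0.]), 'tau': array([ -0. , -53.2,   0. , -25.2,   0. ,   0. ,  -0. ]), 'position': array([ 207.4, -616.1,  231.9]), 'tool_rot': array([ 0.7,  1.6, -2.1]), 'force': array([-1. , -0.1,  0.5]), 'wrist_torque': array([-0., -0.,  0.]), 'gripper_width': 85.17408235408017}
```

Run:
```python
from h import *
from scipy.spatial.transform import Rotation as R
st=state();print(np.round(st["tool_rot"],3));print(R.from_euler("xyz",st["tool_rot"]).as_matrix().round(3))
s=cams.snapshot("top")
u,v=proj(s,[[649,-66,135]])[0].astype(int);print(u,v)
c=s["img"][v-75:v+75,u-100:u+100,::-1];print(v-75,u-100)
cv2.imwrite("pics/c1.png",cv2.resize(c,None,fx=4,fy=4,interpolation=cv2.INTER_CUBIC))
print(proj(s,[[649,-66,124],[649-100,-66,124],[649,34,124]]))
```

```text
[ 0.67   1.571 -2.147]
[[-0.     0.319 -0.948]
 [-0.    -0.948 -0.319]
 [-1.     0.     0.   ]]
354 219
144 254
[[353.89033201 220.35545606]
 [353.44646457 255.47733579]
 [318.22448561 219.26343849]]
```

View pics/scene.png

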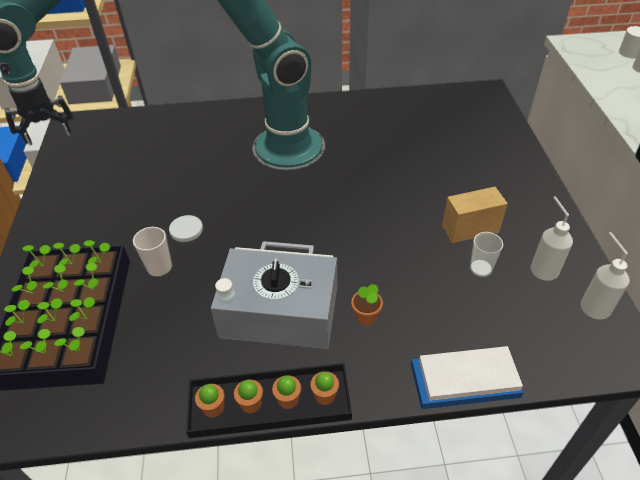

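View pics/c1.png

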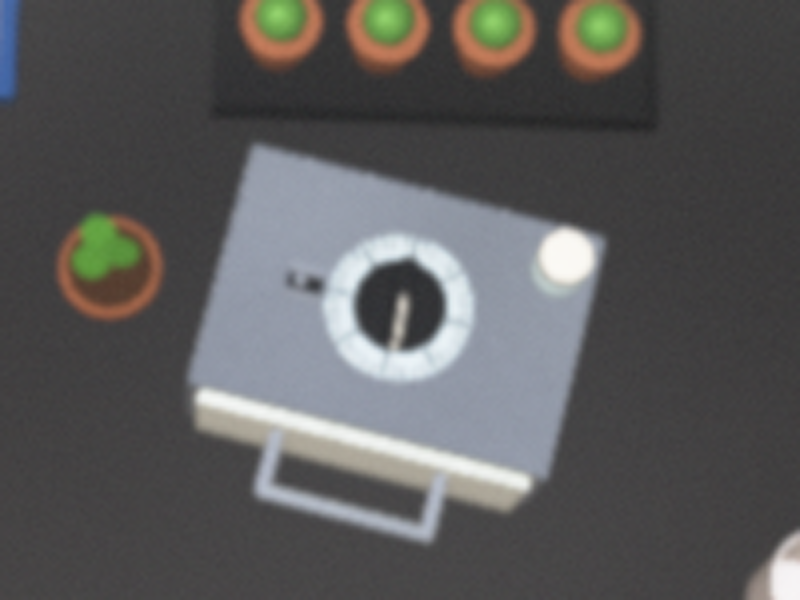

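Run:
```python
from h import *
np.set_printoptions(precision=1,suppress=True)
for n in("top","scene"):
    s=cams.snapshot(n);z=s["z_map"];v,u=np.nonzero(z>0)
    q=cv2.undistortPoints(np.c_[u,v].astype(float).reshape(-1,1,2),s["mtx"],s["dist_coeffs"]).reshape(-1,2)
    zz=z[v,u][:,None];R=cv2.Rodrigues(np.float64(s["rvec"]))[0]
    P=(np.c_[q,np.ones(len(q))]*zz-np.ravel(s["tvec"]))@R
    m=(abs(P[:,0]-649)<190)&(abs(P[:,1]+66)<190)
    t=P[m&(P[:,2]>112)&(P[:,2]<127)]
    print(n,len(t),np.median(t[:,2]),cv2.minAreaRect(t[:,:2].astype(np.float32)))
    g=P[m&(P[:,2]>140)&(P[:,2]<172)&(np.hypot(P[:,0]-649,P[:,1]+66)<45)]
    print(" grip",len(g),g.mean(0),np.percentile(g[:,2],90),cv2.minAreaRect(g[:,:2].astype(np.float32)))
    h=P[m&(P[:,0]<560)&(P[:,2]>72)&(P[:,2]<100)]
    print(" handle",len(h),np.median(h,0))
    if n=="top":
        W=lambda p:unproj(s,np.array(p)/4+[254-.4,144-.4],120)
        c=W([[255,145],[605,238],[548,478],[190,382]]);print(c,c.mean(0))
        d=c[1]-c[0];print("yaw back",np.arctan2(d[0],-d[1]));d=c[2]-c[3];print("front",np.arctan2(d[0],-d[1]))
        h=unproj(s,np.array([[258,492],[430,540]])/4+[253.6,143.6],88);d=h[1]-h[0];print(h,"handle",np.arctan2(d[0],-d[1]))
        p=unproj(s,np.array([[403,295],[394,348]])/4+[253.6,143.6],162);d=p[1]-p[0];print(p,np.arctan2(d[1],-d[0]))
```

```text
top 4935 119.45450369453879 ((643.8400268554688, -63.17073059082031), (260.6146545410156, 191.88035583496094), 76.17388916015625)
 grip 121 [645.2 -63.7 158.9] 165.3815140712304 ((645.2332153320312, -70.48247528076172), (60.050045013427734, 44.60335159301758), 0.828572690486908)
 handle 351 [521.5 -51.8  88.7]
[[ 765.1   39.   120. ]
 [ 705.1 -211.   120. ]
 [ 531.2 -170.3  120. ]
 [ 591.8   80.2  120. ]] [648.3 -65.5 120. ]
yaw back -0.2357252276404431
front -0.23703384563127414
[[520.8  30.2  88. ]
 [490.1 -91.7  88. ]] handle -0.24694992921279216
[[648.3 -63.8 162. ]
 [610.9 -58.1 162. ]] 0.15183156020756622
scene 6269 121.34340856500236 ((644.961181640625, -64.35543823242188), (260.7034912109375, 195.6541290283203), 76.52256774902344)
 grip 182 [654.8 -64.9 159. ] 164.97589520268366 ((648.5667724609375, -57.678367614746094), (29.08422088623047, 62.33283996582031), 81.48074340820312)
 handle 275 [512.1 -32.2  90.1]
```

```bash
python3 -m pendant '[[[0,0.7,0.8,0.5,1],[0,0.7,0.9,0.5,1],[0,0.7,0.9,0,1],[0,0.7,0.9,0,1],[0,0.7,0.9,0,1],[0,0.7,0.9,0,1],[0,0.7,0.9,0,1],[0,0.7,0.9,0,1],[0,0.7,0.9,0,1],[0,0.7,0.9,0,1],[0,0.7,0.9,0,1],[0,0.7,0.9,0,1]]]' 20
python3 -m pendant '[[[0,0.7,0.9,0,1],[0,0.7,0.9,0,1],[0,0.7,0.9,0,1],[0,0.7,0.9,0,1],[0,0.7,0.9,0,1],[0,0.7,0.9,0,1],[0,0.7,0.9,0,1],[0,0.7,0.9,0,1],[0,0.7,0.9,0,1],[0,0.7,0.9,0,1],[0,0.7,0.9,0,1],[0,0,0,0,1]]]'
cat >> h.py <<'E'
from scipy.spatial.transform import Rotation as Ro
C=np.array([648.5,-65.7]);YAW=-0.238
def rep():
    st=state();M=Ro.from_euler("xyz",st["tool_rot"]).as_matrix()
    y=np.arctan2(M[1,1],M[0,1])
    dial=YAW-(y-np.pi/2)
    print("t",round(st["time"],2),"pos",st["position"].round(1),"jaw deg",round(np.degrees(y),2),"dial if gripped",round(dial,3),"F",st["force"].round(1),"M",st["wrist_torque"].round(3),"w",round(st["gripper_width"],1))
    print("to centre, units",((C-st["position"][:2])/25).round(3))
E
python3 -c "from h import *;rep();print(state()['joint_pos'].round(2))"
```

```text
time: 2.45
position: [418.1, -347.4, 257.1]
tool_rot: [0.714, 1.57, -1.052]
force: [0.5, -0.1, 0.7]
gripper_width: 85.6
time: 3.45
position: [612.5, -94.3, 257.3]
tool_rot: [1.711, 1.566, 1.001]
force: [-0.1, 0.4, 0.9]
gripper_width: 85.3
t 3.45 pos [612.5 -94.3 257.3] jaw deg 49.28 dial if gripped 0.473 F [-0.1  0.4  0.9] M [ 0.013  0.009 -0.001] w 85.3
to centre, units [1.439 1.144]
[ 0.56  0.48 -0.63  1.62  0.3   1.14  0.72]
```

```bash
python3 -m pendant '[[[0,0.7,0.55,0,1],[0,0.7,0.55,0,1],[0,0,0,0,1],[0,0,0,0,1],[0,0,0,0,1],[0,0,0,0,1],[0,0,0,0,0.4],[0,0,0,0,0],[0,0,0,0,0]]]'
python3 -c "from h import *;rep();print(state()['joint_pos'].round(2))"
```

```text
time: 4.2
position: [644.9, -73.8, 256.8]
tool_rot: [2.377, 1.571, 2.212]
force: [-0.1, -0.0, -0.4]
gripper_width: 85.3
t 4.2 pos [644.9 -73.8 256.8] jaw deg 80.52 dial if gripped -0.073 F [-0.1 -0.  -0.4] M [-0.039  0.056 -0.004] w 85.3
to centre, units [0.145 0.323]
[ 0.57  0.56 -0.74  1.54  0.4   1.19  1.16]
```

```bash
python3 -m pendant '[[[0,0.14,0.32,-0.8,0],[0,0,0,-0.8,0.15],[0,0,0,-0.8,0],[0,0,0,-0.8,0],[0,0,0,-0.4,0],[0,0,0,-0.26,0],[0,0,0,0,0]]]'
python3 - <<'E'
from h import *
rep()
s=cams.snapshot("scene");u,v=proj(s,[[649,-66,150]])[0].astype(int)
cv2.imwrite("pics/s2.png",cv2.resize(s["img"][v-75:v+75,u-100:u+100,::-1],None,fx=4,fy=4,interpolation=cv2.INTER_CUBIC))
E
```

```text
time: 4.78
position: [647.8, -65.6, 159.3]
tool_rot: [-3.117, 1.569, 3.015]
force: [-0.5, 0.6, -0.3]
gripper_width: 85.4
t 4.78 pos [647.8 -65.6 159.3] jaw deg 81.33 dial if gripped -0.087 F [-0.5  0.6 -0.3] M [-0.016 -0.038  0.021] w 85.4
to centre, units [ 0.026 -0.005]
```

View pics/s2.png

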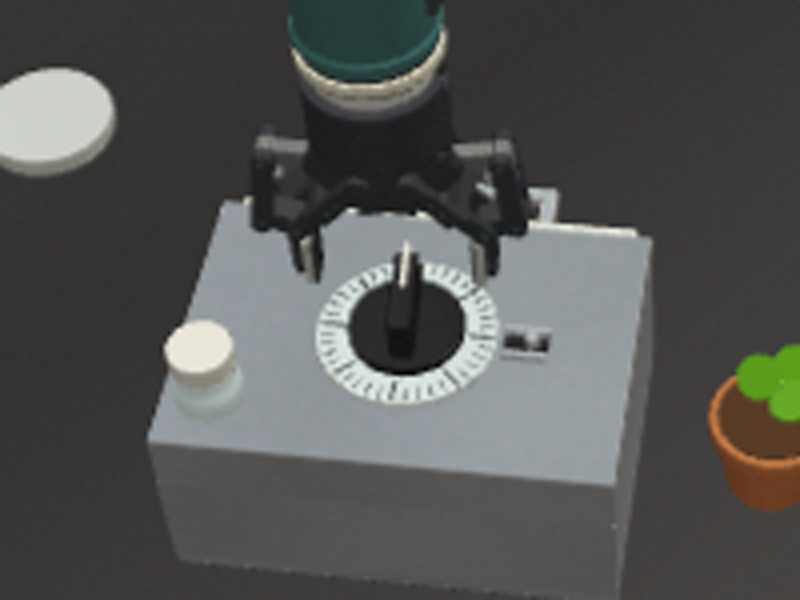

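The fingers (313,262 and 487,262 in the crop) straddle the bar (404,295) evenly; the pin is visible in the guide at (527,342).

```bash
python3 -m pendant '[[[1,0,0,0,0],[1,0,0,0,0],[1,0,0,0,0],[1,0,0,0,0],[1,0,0,0,0],[1,0,0,0,0],[1,0,0,0,0],[1,0,0,0,0],[1,0,0,0,0],[1,0,0,0,0]]]' 20
python3 -c "from h import *;rep()"
```

```text
time: 5.67
position: [648.7, -64.8, 160.8]
tool_rot: [0.921, 1.57, 0.771]
force: [0.0, 3.0, 3.4]
gripper_width: 12.5
t 5.67 pos [648.7 -64.8 160.8] jaw deg 81.38 dial if gripped -0.088 F [0.  3.  3.4] M [0.564 0.036 0.016] w 12.5
to centre, units [-0.007 -0.036]
```

```bash
python3 -m pendant '[[[1,0,0.03,0.05,-0.3],[1,0,0,0,-0.5],[1,0,0,0,-0.5],[1,0,0,0,-0.5],[1,0,0,0,-0.5],[1,0,0,0,-0.5],[1,0,0,0,-0.5],[1,0,0,0,-0.5],[1,0,0,0,-0.5],[1,0,0,0,-0.5],[1,0,0,0,-0.2],[1,0,0,0,0]]]'
python3 -c "from h import *;rep();print(state()['joint_pos'].round(2))"
```

```text
time: 6.67
position: [648.7, -64.2, 160.9]
tool_rot: [1.518, 1.57, 0.931]
force: [4.5, 3.3, -5.6]
gripper_width: 12.7
t 6.67 pos [648.7 -64.2 160.9] jaw deg 56.34 dial if gripped 0.349 F [ 4.5  3.3 -5.6] M [ 0.675 -1.018  0.062] w 12.7
to centre, units [-0.008 -0.059]
[ 0.46  0.63 -0.6   1.63  0.4   1.01  0.72]
```

```bash
python3 -m pendant '[[[1,0,0,0,-0.5],[1,0,0,0,-0.5],[1,0,0,0,-0.5],[1,0,0,0,-0.5],[1,0,0,0,-0.5],[1,0,0,0,-0.5],[1,0,0,0,-0.5],[1,0,0,0,-0.5],[1,0,0,0,-0.5],[1,0,0,0,-0.5],[1,0,0,0,0]]]'
python3 -c "from h import *;rep()"
python3 -m pendant '[[[1,0,0,0,-0.5],[1,0,0,0,-0.5],[1,0,0,0,-0.5],[1,0,0,0,-0.5],[1,0,0,0,-0.5],[1,0,0,0,-0.5],[1,0,0,0,-0.5],[1,0,0,0,-0.5],[1,0,0,0,-0.3],[1,0,0,0,-0.2],[1,0,0,0,0],[1,0,0,0,0]]]'
python3 - <<'E'
from h import *
rep()
s=cams.snapshot("scene");u,v=proj(s,[[649,-66,140]])[0].astype(int)
cv2.imwrite("pics/s3.png",cv2.resize(s["img"][v-37:v+38,u-50:u+50,::-1],None,fx=8,fy=8,interpolation=cv2.INTER_CUBIC))
for a in(0,.157*5,1.257,1.571):
    p=[*(C+46*np.array([-np.cos(a+.238),np.sin(a+.238)])),124];print(a,((proj(s,[p])[0]-[u-50,v-37])*8).round())
print([((proj(s,[[*(C+r*np.array([-np.cos(1.257+.238),np.sin(1.257+.238)])),z]])[0]-[u-50,v-37])*8).round() for r,z in((28,162),(28,132),(-28,162))])
E
```

```text
time: 7.58
position: [649.1, -63.8, 161.0]
tool_rot: [1.667, 1.569, 0.643]
force: [5.6, 4.3, -5.9]
gripper_width: 12.5
t 7.58 pos [649.1 -63.8 161. ] jaw deg 31.34 dial if gripped 0.786 F [ 5.6  4.3 -5.9] M [ 0.838 -1.286  0.117] w 12.5
to centre, units [-0.026 -0.078]
time: 8.58
position: [649.7, -63.6, 161.0]
tool_rot: [1.927, 1.568, 0.512]
force: [7.5, 3.3, -7.3]
gripper_width: 12.6
t 8.58 pos [649.7 -63.6 161. ] jaw deg 8.95 dial if gripped 1.177 F [ 7.5  3.3 -7.3] M [ 0.826 -1.576  0.151] w 12.6
to centre, units [-0.046 -0.086]
0 [439. 210.]
0.785 [542. 255.]
1.257 [570. 308.]
1.571 [569. 347.]
[array([498., 231.]), array([505., 300.]), array([298., 262.])]
```

View pics/s3.png

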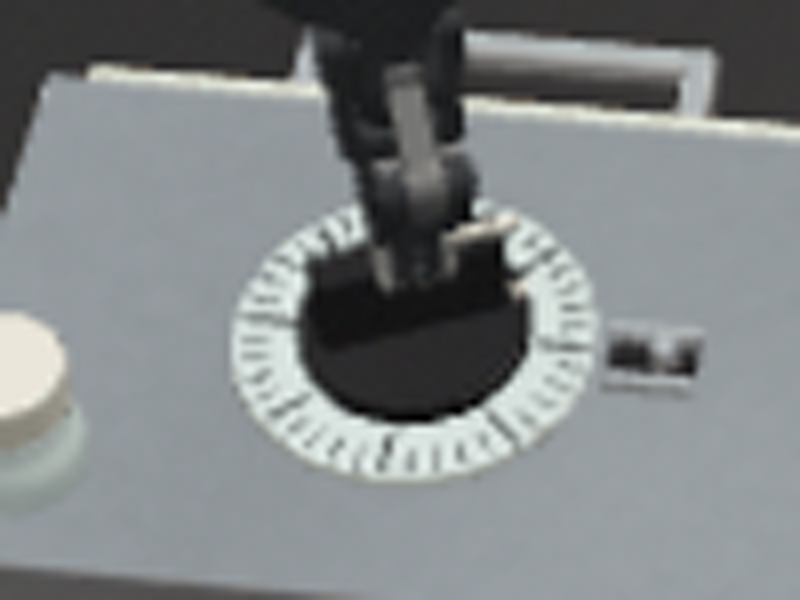

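```bash
python3 -m pendant '[[[1,0,0,0,-0.3],[1,0,0,0,-0.3],[1,0,0,0,-0.2],[1,0,0,0,-0.15],[1,0,0,0,0],[1,0,0,0,0],[1,0,0,0,0]]]'
python3 - <<'E'
from h import *
rep()
s=cams.snapshot("scene")
u,v=proj(s,[[649,-66,140]])[0].astype(int)
cv2.imwrite("pics/s4.png",cv2.resize(s["img"][v-37:v+38,u-50:u+50,::-1],None,fx=8,fy=8,interpolation=cv2.INTER_CUBIC))
for d in(1.1,1.18,1.257,1.33):
    e=np.array([-np.cos(d+.238),np.sin(d+.238)])
    n=np.array([e[1],-e[0]]); n=n if n[0]>0 else -n
    q=lambda r,w,z:(proj(s,[[*(C+[0,2]+r*e+w*n),z]])[0]-[u-50,v-37])*8
    print(d,q(28,0,162).round(),q(10,0,162).round(),"foot edge",q(28,7,132).round(),q(-28,7,132).round())
E
```

```text
time: 9.22
position: [649.8, -63.6, 161.0]
tool_rot: [1.997, 1.567, 0.5]
force: [7.5, 4.3, -7.8]
gripper_width: 13.3
t 9.22 pos [649.8 -63.6 161. ] jaw deg 4.2 dial if gripped 1.259 F [ 7.5  4.3 -7.8] M [ 0.886 -1.664  0.196] w 13.3
to centre, units [-0.051 -0.086]
1.1 [502. 219.] [440. 236.] foot edge [516. 305.] [326. 359.]
1.18 [504. 225.] [441. 238.] foot edge [516. 312.] [322. 354.]
1.257 [505. 231.] [441. 241.] foot edge [516. 318.] [319. 348.]
1.33 [506. 236.] [442. 243.] foot edge [515. 323.] [316. 343.]
```

View pics/s4.png

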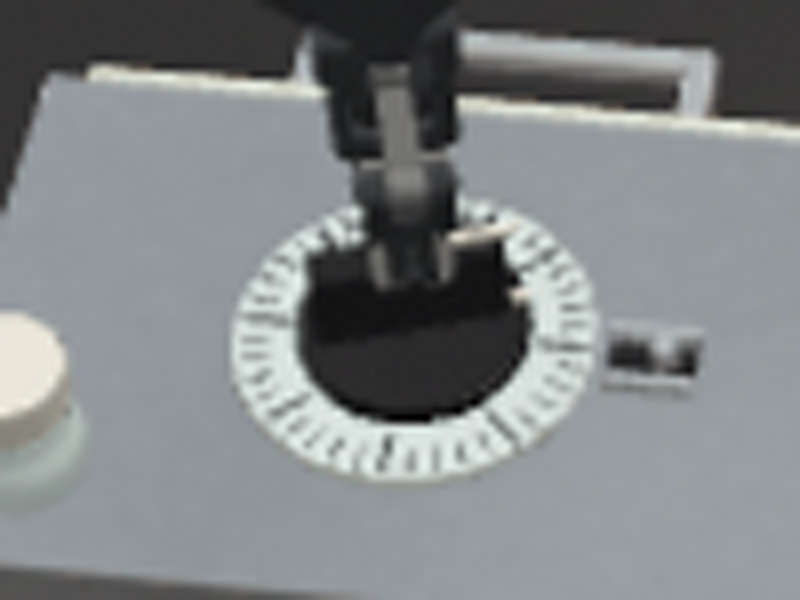

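```bash
python3 -m pendant '[[[1,0,0,0,-0.1],[1,0,0,0,-0.1],[1,0,0,0,0],[1,0,0,0,0]]]' >/dev/null; python3 -c "from h import *;rep()"
python3 -m pendant '[[[1,0,0,0,0.2],[1,0,0,0,0.4],[1,0,0,0,0.4],[1,0,0,0,0.4],[1,0,0,0,0.4],[1,0,0,0,0.4],[1,0,0,0,0.4],[1,0,0,0,0.4],[1,0,0,0,0.4],[1,0,0,0,0.2],[1,0,0,0,0],[1,0,0,0,0]]]' >/dev/null; python3 -c "from h import *;rep()"
python3 -m pendant '[[[1,0,0,0,0.2],[1,0,0,0,0.3],[1,0,0,0,0.4],[1,0,0,0,0.4],[1,0,0,0,0.4],[1,0,0,0,0.4],[1,0,0,0,0.4],[1,0,0,0,0.4],[1,0,0,0,0.3],[1,0,0,0,0.2],[1,0,0,0,0],[1,0,0,0,0]]]' >/dev/null; python3 -c "from h import *;rep()"
```

```text
t 9.6 pos [649.8 -63.6 161. ] jaw deg 3.2 dial if gripped 1.277 F [ 7.9  4.5 -8. ] M [ 0.865 -1.664  0.229] w 13.0
to centre, units [-0.05  -0.086]
t 10.6 pos [649.4 -63.7 161. ] jaw deg 21.13 dial if gripped 0.964 F [ 6.5  3.6 -7.1] M [ 0.871 -1.335 -0.126] w 12.7
to centre, units [-0.035 -0.081]
t 11.6 pos [649.  -63.9 161. ] jaw deg 38.12 dial if gripped 0.667 F [ 5.1  4.1 -6.6] M [ 0.928 -1.188 -0.178] w 12.7
to centre, units [-0.021 -0.074]
```

```bash
cat > chk.py <<'E'
from h import *
m=[];st=state();rep()
import sys;sys.exit(st["wrist_torque"][2]<-0.30)
E
python3 -m pendant '[[[1,0,0,0,0.1],[1,0,0,0,0.1],[1,0,0,0,0.1],[1,0,0,0,0.1],[1,0,0,0,0.1],[1,0,0,0,0.1],[1,0,0,0,0.1],[1,0,0,0,0.1],[1,0,0,0,0.1],[1,0,0,0,0.1]]]' >/dev/null; python3 chk.py && 
python3 -m pendant '[[[1,0,0,0,0.05],[1,0,0,0,0.05],[1,0,0,0,0.05],[1,0,0,0,0.05],[1,0,0,0,0.05],[1,0,0,0,0.05],[1,0,0,0,0.05],[1,0,0,0,0.05]]]' >/dev/null && python3 chk.py && 
python3 -m pendant '[[[1,0,0,0,0.05],[1,0,0,0,0.05],[1,0,0,0,0.05],[1,0,0,0,0.05],[1,0,0,0,0.05],[1,0,0,0,0.05],[1,0,0,0,0.05],[1,0,0,0,0.05]]]' >/dev/null && python3 chk.py
```

```text
t 12.43 pos [649. -64. 161.] jaw deg 43.13 dial if gripped 0.58 F [ 4.   3.5 -6.1] M [ 0.815 -1.173 -0.155] w 12.8
to centre, units [-0.019 -0.07 ]False
```

```bash
cat > chk.py <<'E'
from h import *
rep()
import sys;sys.exit(int(state()["wrist_torque"][2]<-0.27))
E
python3 -m pendant '[[[1,0,0,0,0.05],[1,0,0,0,0.05],[1,0,0,0,0.05],[1,0,0,0,0.05],[1,0,0,0,0.05],[1,0,0,0,0.05],[1,0,0,0,0.05],[1,0,0,0,0.05]]]' >/dev/null && python3 chk.py && 
python3 -m pendant '[[[1,0,0,0,0.05],[1,0,0,0,0.05],[1,0,0,0,0.05],[1,0,0,0,0.05],[1,0,0,0,0.05],[1,0,0,0,0.05],[1,0,0,0,0.05],[1,0,0,0,0.05]]]' >/dev/null && python3 chk.py &&
python3 -m pendant '[[[1,0,0,0,0.05],[1,0,0,0,0.05],[1,0,0,0,0.05],[1,0,0,0,0.05],[1,0,0,0,0.05],[1,0,0,0,0.05],[1,0,0,0,0.05],[1,0,0,0,0.05]]]' >/dev/null && python3 chk.py
```

```text
t 13.1 pos [648.9 -64.  161. ] jaw deg 45.12 dial if gripped 0.545 F [ 6.1  3.5 -5.8] M [ 0.829 -1.133 -0.224] w 12.9
to centre, units [-0.017 -0.07 ]
t 13.77 pos [648.9 -64.  161. ] jaw deg 47.13 dial if gripped 0.51 F [ 5.1  4.2 -5.9] M [ 0.799 -1.032 -0.123] w 12.4
to centre, units [-0.015 -0.069]
t 14.43 pos [648.9 -64.1 161. ] jaw deg 49.12 dial if gripped 0.475 F [ 5.1  4.  -6.8] M [ 0.807 -1.033 -0.182] w 12.7
to centre, units [-0.014 -0.065]
```

```bash
cat > chk.py <<'E'
from h import *
import sys,os
rep()
s=cams.snapshot("scene");c=np.array([649,-66,140]);u,v=proj(s,[c])[0].astype(int)
p=s["img"][v-37+38:v-37+52,u-50+73:u-50+92].astype(float)
if not os.path.exists("ref.npy"):np.save("ref.npy",p)
d=abs(p-np.load("ref.npy")).mean();print("pin diff",round(d,2))
sys.exit(int(state()["wrist_torque"][2]<-0.27 or d>8))
E
python3 chk.py; python3 -m pendant '[[[1,0,0,0,0.05],[1,0,0,0,0.05],[1,0,0,0,0.05],[1,0,0,0,0.05],[1,0,0,0,0.05],[1,0,0,0,0.05],[1,0,0,0,0.05],[1,0,0,0,0.05]]]' >/dev/null && python3 chk.py && 
python3 -m pendant '[[[1,0,0,0,0.05],[1,0,0,0,0.05],[1,0,0,0,0.05],[1,0,0,0,0.05],[1,0,0,0,0.05],[1,0,0,0,0.05],[1,0,0,0,0.05],[1,0,0,0,0.05]]]' >/dev/null && python3 chk.py &&
python3 -m pendant '[[[1,0,0,0,0.05],[1,0,0,0,0.05],[1,0,0,0,0.05],[1,0,0,0,0.05],[1,0,0,0,0.05],[1,0,0,0,0.05],[1,0,0,0,0.05],[1,0,0,0,0.05]]]' >/dev/null && python3 chk.py &&
python3 -m pendant '[[[1,0,0,0,0.05],[1,0,0,0,0.05],[1,0,0,0,0.05],[1,0,0,0,0.05],[1,0,0,0,0.05],[1,0,0,0,0.05],[1,0,0,0,0.05],[1,0,0,0,0.05]]]' >/dev/null && python3 chk.py
```

```text
t 14.43 pos [648.9 -64.1 161. ] jaw deg 49.12 dial if gripped 0.475 F [ 5.1  4.  -6.8] M [ 0.807 -1.033 -0.182] w 12.7
to centre, units [-0.014 -0.065]
pin diff 0.0
t 15.15 pos [648.8 -64.  161. ] jaw deg 51.12 dial if gripped 0.441 F [ 5.   3.8 -5.6] M [ 0.764 -1.034 -0.212] w 12.8
to centre, units [-0.013 -0.067]
pin diff 0.4
t 15.87 pos [648.8 -64.1 161. ] jaw deg 53.11 dial if gripped 0.406 F [ 3.6  2.9 -5.6] M [ 0.77  -1.058 -0.188] w 12.9
to centre, units [-0.012 -0.062]
pin diff 0.4
t 16.58 pos [648.8 -64.2 161. ] jaw deg 55.12 dial if gripped 0.371 F [ 5.2  4.3 -5.9] M [ 0.797 -1.015 -0.18 ] w 12.8
to centre, units [-0.01  -0.061]
pin diff 0.46
t 17.3 pos [648.7 -64.2 161. ] jaw deg 57.15 dial if gripped 0.335 F [ 3.5  3.9 -5.3] M [ 0.708 -0.954  0.067] w 13.1
to centre, units [-0.009 -0.058]
pin diff 3.38
```

```bash
sed -i 's/d>8/d>12/' chk.py; python3 -m pendant '[[[1,0,0,0,0.05],[1,0,0,0,0.05],[1,0,0,0,0.05],[1,0,0,0,0.05]]]' >/dev/null && python3 chk.py && 
python3 -m pendant '[[[1,0,0,0,0.05],[1,0,0,0,0.05],[1,0,0,0,0.05],[1,0,0,0,0.05]]]' >/dev/null && python3 chk.py
```

```text
t 17.68 pos [648.7 -64.3 161. ] jaw deg 58.16 dial if gripped 0.318 F [ 4.8  2.9 -5.3] M [ 0.706 -0.982  0.075] w 12.6
to centre, units [-0.008 -0.057]
pin diff 7.48
t 18.07 pos [648.7 -64.3 161. ] jaw deg 59.15 dial if gripped 0.3 F [ 4.1  3.3 -4.7] M [ 0.715 -0.973  0.025] w 12.5
to centre, units [-0.008 -0.056]
pin diff 8.26
```

```bash
sed -i 's/<-0.27 or d>12/<-0.22/' chk.py; python3 -m pendant '[[[1,0,0,0,0.05],[1,0,0,0,0.05],[1,0,0,0,0.05],[1,0,0,0,0.05]]]' >/dev/null && python3 chk.py && 
python3 -m pendant '[[[1,0,0,0,0.05],[1,0,0,0,0.05],[1,0,0,0,0.05],[1,0,0,0,0.05]]]' >/dev/null && python3 chk.py &&
python3 -m pendant '[[[1,0,0,0,0.05],[1,0,0,0,0.05],[1,0,0,0,0.05]]]' >/dev/null && python3 chk.py
python3 - <<'E'
from h import *
s=cams.snapshot("scene");u,v=proj(s,[[649,-66,140]])[0].astype(int)
cv2.imwrite("pics/s5.png",cv2.resize(s["img"][v-37:v+38,u-50:u+50,::-1],None,fx=8,fy=8,interpolation=cv2.INTER_CUBIC))
E
```

```text
t 18.45 pos [648.7 -64.3 161. ] jaw deg 60.14 dial if gripped 0.283 F [ 4.8  3.4 -4.9] M [ 0.733 -0.952 -0.042] w 12.8
to centre, units [-0.007 -0.055]
pin diff 8.25
t 18.83 pos [648.7 -64.3 161. ] jaw deg 61.13 dial if gripped 0.266 F [ 4.4  3.5 -5.5] M [ 0.701 -0.922 -0.019] w 12.7
to centre, units [-0.008 -0.055]
pin diff 8.28
t 19.13 pos [648.7 -64.3 161. ] jaw deg 61.88 dial if gripped 0.253 F [ 3.5  3.4 -5.7] M [ 0.676 -0.941  0.007] w 12.6
to centre, units [-0.006 -0.055]
pin diff 8.28
```

View pics/s5.png

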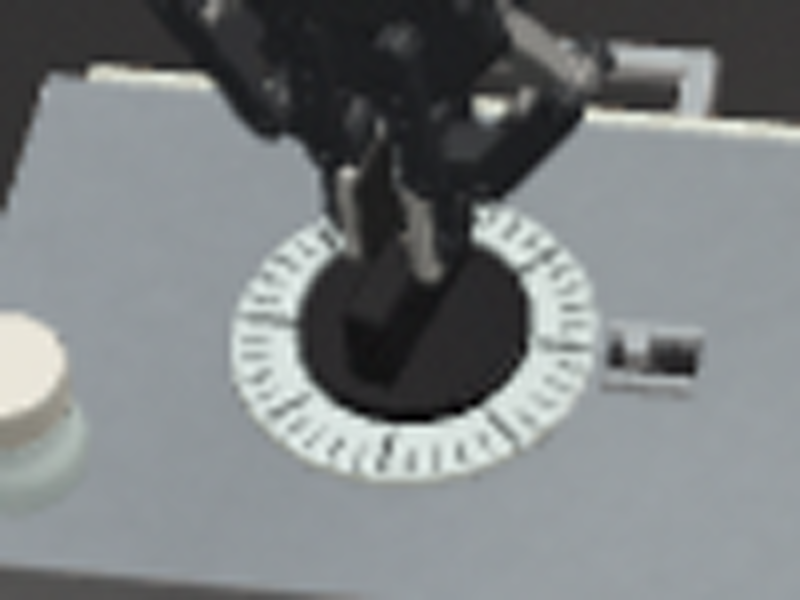

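The pin has moved from (660,355) to (635,352) in the guide, so the bolt has dropped in. I'll continue gently until I feel the stop.

```bash
sed -i 's/<-0.22/<-0.13/' chk.py; python3 -m pendant '[[[1,0,0,0,0.05],[1,0,0,0,0.05],[1,0,0,0,0.05]]]' >/dev/null && python3 chk.py && 
python3 -m pendant '[[[1,0,0,0,0.05],[1,0,0,0,0.05],[1,0,0,0,0.05]]]' >/dev/null && python3 chk.py &&
python3 -m pendant '[[[1,0,0,0,0.05],[1,0,0,0,0.05],[1,0,0,0,0.05]]]' >/dev/null && python3 chk.py && 
python3 -m pendant '[[[1,0,0,0,0.05],[1,0,0,0,0.05],[1,0,0,0,0.05]]]' >/dev/null && python3 chk.py
```

```text
t 19.48 pos [648.6 -64.3 161. ] jaw deg 62.64 dial if gripped 0.24 F [ 4.1  3.1 -5.6] M [ 0.645 -0.959  0.014] w 12.8
to centre, units [-0.006 -0.055]
pin diff 8.3
t 19.78 pos [648.6 -64.4 161. ] jaw deg 63.38 dial if gripped 0.227 F [ 4.2  3.3 -5.8] M [ 0.677 -0.906 -0.069] w 12.9
to centre, units [-0.006 -0.053]
pin diff 8.27
t 20.08 pos [648.6 -64.4 161. ] jaw deg 64.11 dial if gripped 0.214 F [ 3.5  2.7 -4.6] M [ 0.75  -0.904 -0.131] w 12.4
to centre, units [-0.005 -0.053]
pin diff 8.31
t 20.38 pos [648.6 -64.4 161. ] jaw deg 64.85 dial if gripped 0.201 F [ 4.2  3.4 -5.4] M [ 0.755 -0.915 -0.24 ] w 12.6
to centre, units [-0.005 -0.053]
pin diff 8.3
```

```bash
python3 -m pendant '[[[1,0,0,0,0.05],[1,0,0,0,0.05]]]' >/dev/null; python3 chk.py;python3 -m pendant '[[[1,0,0,0,0],[1,0,0,0,0]]]' >/dev/null; python3 chk.py
```

```text
t 20.6 pos [648.6 -64.4 161. ] jaw deg 65.34 dial if gripped 0.192 F [ 4.5  2.6 -5.6] M [ 0.763 -0.908 -0.223] w 12.6
to centre, units [-0.006 -0.052]
pin diff 8.28
t 20.82 pos [648.6 -64.4 161. ] jaw deg 65.33 dial if gripped 0.193 F [ 4.2  3.6 -4.9] M [ 0.693 -0.973 -0.238] w 12.9
to centre, units [-0.005 -0.054]
pin diff 8.25
```

```bash
sed -i 's/<-0.13/<-0.29/' chk.py; python3 -m pendant '[[[1,0,0,0,0.05],[1,0,0,0,0.05],[1,0,0,0,0.05]]]' >/dev/null; python3 chk.py && python3 -m pendant '[[[1,0,0,0,0.05],[1,0,0,0,0.05],[1,0,0,0,0.05]]]' >/dev/null && python3 chk.py && python3 -m pendant '[[[1,0,0,0,0.05],[1,0,0,0,0.05],[1,0,0,0,0.05]]]' >/dev/null && python3 chk.py
```

```text
t 21.12 pos [648.6 -64.4 161. ] jaw deg 66.08 dial if gripped 0.18 F [ 3.7  3.5 -4.9] M [ 0.802 -0.9   -0.282] w 12.9
to centre, units [-0.005 -0.053]
pin diff 8.28
```

```bash
python3 -m pendant '[[[1,0,0,0,-0.1],[1,0,0,0,-0.1],[0,0,0,0,0],[0,0,0,0,0],[0,0,0,0,0],[0,0,0,0,0],[0,0,0,0,0],[0,0,0,0,0],[0,0,0,0,0],[0,0,0,0,0],[0,0,0,0,0]]]'
python3 chk.py
python3 -m pendant '[[[0,0,0,0.5,0],[0,0,0,0.8,0],[0,0,0,0.8,0],[0,0,0,0.8,0],[0,0,0,0.8,0],[0,0,0,0.3,-0.5],[0,-0.7,0.17,0,-1],[0,-0.7,0.17,0,-1],[0,-0.7,0.17,0,-1],[0,-0.7,0.17,0,-1],[0,-0.7,0.17,0,-1],[0,-0.7,0.17,0,-1]]]'
python3 -m pendant '[[[0,-0.7,0.17,0,-1],[0,-0.7,0.17,0,-1],[0,0,0,0,-1],[0,0,0,0,-1],[0,0,0,0,-1],[0,0,0,0,-1],[0,0,0,0,-1],[0,0,0,0,-1],[0,0,0,0,-1],[0,0,0,0,-0.3],[0,0,0,0,0],[0,0,0,0,0]]]'
python3 - <<'E'
from h import *
rep()
s=cams.snapshot("scene");c=np.array([649,-66,140]);u,v=proj(s,[c])[0].astype(int)
cv2.imwrite("pics/s6.png",cv2.resize(s["img"][v-75:v+75,u-100:u+100,::-1],None,fx=4,fy=4,interpolation=cv2.INTER_CUBIC))
for n in("scene","top"):
    p=s if n=="scene" else cams.snapshot(n)
    print(n,[(x["position"].round(1) if hasattr(x["position"],"round") else x["position"],x["conf"]) for x in spotter.pinpoint(p,"drawer_handle")])
E
```

```text
time: 22.08
position: [648.4, -64.8, 161.7]
tool_rot: [-0.372, 1.571, -0.806]
force: [0.7, 0.7, -0.5]
gripper_width: 85.4
t 22.08 pos [648.4 -64.8 161.7] jaw deg 65.11 dial if gripped 0.196 F [ 0.7  0.7 -0.5] M [ 0.057 -0.063 -0.002] w 85.4
to centre, units [ 0.005 -0.036]
pin diff 8.29
time: 23.13
position: [542.7, -38.9, 262.7]
tool_rot: [0.818, 1.57, -0.187]
force: [-0.3, -0.6, 0.8]
gripper_width: 85.4
time: 24.13
position: [508.6, -30.5, 262.4]
tool_rot: [1.627, 1.57, -0.185]
force: [0.2, 0.7, -0.1]
gripper_width: 85.1
t 24.13 pos [508.6 -30.5 262.4] jaw deg -13.81 dial if gripped 1.574 F [ 0.2  0.7 -0.1] M [-0.038  0.011 -0.021] w 85.1
to centre, units [ 5.597 -1.408]
scene [([509.9, -33.4, 86.0], 0.57)]
top [([510.1, -32.0, 82.8], 0.78)]
```

View pics/s6.png

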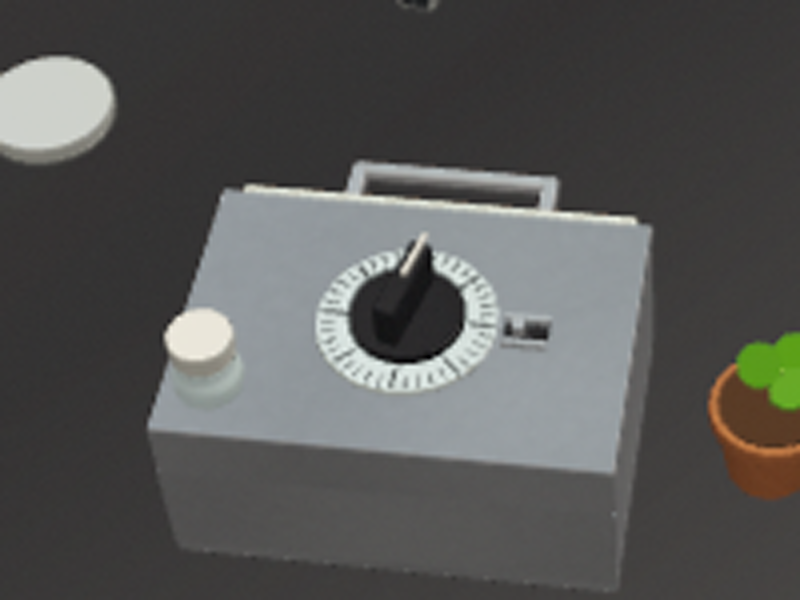

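```bash
python3 -m pendant '[[[0.58,0,0,-0.6,0],[0.58,0,0,-0.8,0],[0.58,0,0,-0.8,0],[0.58,0,0,-0.8,0],[0.58,0,0,-0.5,0],[0.58,0,0,0,0],[0.58,0,0,0,0],[0.58,0,0,0,0]]]'
python3 - <<'E'
from h import *
rep()
s=cams.snapshot("scene");u,v=proj(s,[[509,-31,110]])[0].astype(int)
cv2.imwrite("pics/s7.png",cv2.resize(s["img"][v-50:v+50,u-66:u+66,::-1],None,fx=6,fy=6,interpolation=cv2.INTER_CUBIC))
E
```

```text
time: 25.0
position: [509.1, -30.7, 175.0]
tool_rot: [1.812, 1.569, -0.001]
force: [1.0, 0.2, 0.3]
gripper_width: 35.8
t 25.0 pos [509.1 -30.7 175. ] jaw deg -13.89 dial if gripped 1.575 F [1.  0.2 0.3] M [ 0.022 -0.033 -0.032] w 35.8
to centre, units [ 5.577 -1.399]
```

View pics/s7.png

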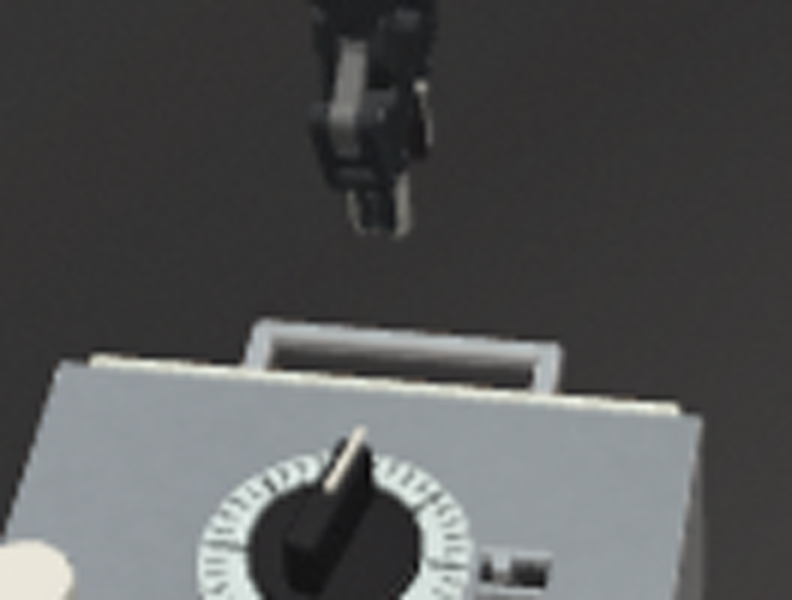

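```bash
python3 -m pendant '[[[0.58,0,0,-0.5,0],[0.58,0,0,-0.5,0],[0.58,0,0,-0.4,0],[0.58,0,0,-0.4,0],[0.58,0,0,-0.2,0],[0.58,0,0,0,0]]]'
python3 -m pendant '[[[0.58,0,0,-0.3,0],[0.58,0,0,-0.3,0],[0.58,0,0,-0.3,0],[0.58,0,0,-0.15,0],[0.58,0,0,0,0]]]'
python3 - <<'E'
from h import *
rep()
s=cams.snapshot("scene");u,v=proj(s,[[509,-31,110]])[0].astype(int)
cv2.imwrite("pics/s8.png",cv2.resize(s["img"][v-50:v+50,u-66:u+66,::-1],None,fx=6,fy=6,interpolation=cv2.INTER_CUBIC))
E
```

```text
time: 25.55
position: [507.8, -30.8, 123.2]
tool_rot: [-1.417, 1.569, 3.053]
force: [-0.4, -0.8, 0.3]
gripper_width: 36.2
time: 25.97
position: [507.6, -30.8, 96.8]
tool_rot: [-1.407, 1.569, 3.063]
force: [-1.3, 0.1, -0.4]
gripper_width: 35.6
t 25.97 pos [507.6 -30.8  96.8] jaw deg -13.89 dial if gripped 1.575 F [-1.3  0.1 -0.4] M [0.002 0.02  0.045] w 35.6
to centre, units [ 5.634 -1.398]
```

View pics/s8.png

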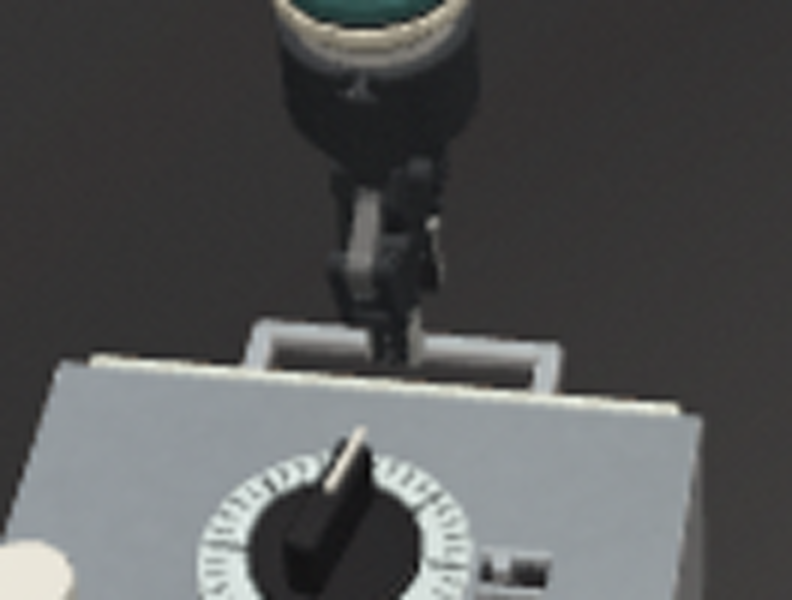

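```bash
python3 -m pendant '[[[0.58,0,0,-0.15,0],[0.7,0,0,0,0],[0.8,0,0,0,0],[0.9,0,0,0,0],[1,0,0,0,0],[1,0,0,0,0],[1,0,0,0,0],[1,0,0,0,0]]]' 25
python3 -m pendant '[[[1,-0.03,0.007,0,0],[1,-0.03,0.007,0,0],[1,-0.03,0.007,0,0],[1,-0.03,0.007,0,0],[1,0,0,0,0]]]'
python3 -c "from h import *;rep()"
```

```text
time: 26.68
position: [508.4, -30.8, 94.2]
tool_rot: [1.402, 1.571, -0.411]
force: [0.4, -0.2, -0.1]
gripper_width: 0.2
time: 27.1
position: [505.2, -30.0, 94.1]
tool_rot: [-1.013, 1.571, -2.826]
force: [0.3, -0.3, 0.8]
gripper_width: 0.1
t 27.1 pos [505.2 -30.   94.1] jaw deg -13.89 dial if gripped 1.575 F [ 0.3 -0.3  0.8] M [ 0.027 -0.001 -0.008] w 0.1
to centre, units [ 5.733 -1.427]
```

Run:
```python
from h import *
s=cams.snapshot("scene");t=cams.snapshot("top")
o=[]
for x in(s,t):
    u,v=proj(x,[[509,-31,100]])[0].astype(int)
    o.append(cv2.resize(x["img"][v-35:v+35,u-45:u+45,::-1],None,fx=4.4,fy=6,interpolation=cv2.INTER_CUBIC))
cv2.imwrite("pics/s9.png",np.hstack(o))
```

```text
(no output)
```

View pics/s9.png

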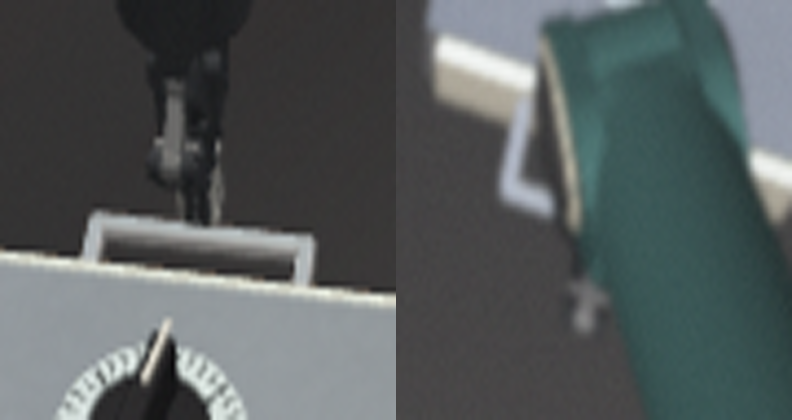

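Run:
```python
from h import *
rep()
s=cams.snapshot("scene");t=cams.snapshot("top")
Cc=np.array([648.6,-64.6]);ex=np.array([np.cos(-.238),np.sin(-.238)]);ey=np.array([-ex[1],ex[0]])
for nm,x,f in(("scene",s,(4.4,6)),("top",t,(4.4,6))):
    u,v=proj(x,[[509,-31,100]])[0].astype(int)
    g=lambda p:((proj(x,[p])[0]-[u-45,v-35])*f).round()
    print(nm,"bar ends top",g([*(Cc-144*ex+65*ey),90]),g([*(Cc-144*ex-65*ey),90]),"mid top front/back",g([*(Cc-149*ex),90]),g([*(Cc-139*ex),90]),"tip now",[ (z,g([505.2,-30,z])) for z in(72,80,90,94)])
    z=x["z_map"];V,U=np.mgrid[v-25:v+26,u-45:u+45];V=V.ravel();U=U.ravel()
    k=z[V,U]>0;q=cv2.undistortPoints(np.c_[U,V][k].astype(float).reshape(-1,1,2),x["mtx"],x["dist_coeffs"]).reshape(-1,2)
    R=cv2.Rodrigues(np.float64(x["rvec"]))[0];P=(np.c_[q,np.ones(len(q))]*z[V,U][k][:,None]-np.ravel(x["tvec"]))@R
    L=np.c_[(P[:,:2]-Cc)@ex,(P[:,:2]-Cc)@ey,P[:,2]]
    b=L[(L[:,0]<-125)&(L[:,0]>-170)&(abs(L[:,1])<75)&(L[:,2]>70)&(L[:,2]<130)]
    for lo in range(-70,70,20):
        c=b[(b[:,1]>lo)&(b[:,1]<=lo+20)];print(" y",lo,len(c),np.median(c,0).round(1) if len(c) else"", np.ptp(c[:,0]).round() if len(c) else "")
```

```text
t 27.2 pos [505.4 -30.1  94.2] jaw deg -13.9 dial if gripped 1.575 F [0.4 0.  1. ] M [ 0.01  -0.027  0.021] w 0.1
to centre, units [ 5.724 -1.424]
scene bar ends top [314. 243.] [ 88. 217.] mid top front/back [202. 221.] [199. 239.] tip now [(72, array([203., 253.])), (80, array([202., 240.])), (90, array([201., 223.])), (94, array([201., 217.]))]
 y -70 38 [-138.8  -58.8   89.7] 23.0
 y -50 37 [-141.4  -39.1   89.9] 13.0
 y -30 39 [-142.8  -18.8   89.7] 13.0
 y -10 89 [-139.2    2.4  105.8] 24.0
 y 10 37 [-140.5   20.9   88.9] 16.0
 y 30 37 [-140.8   39.9   89.6] 12.0
 y 50 37 [-139.6   58.5   90.1] 25.0
top bar ends top [103. 182.] [299. 254.] mid top front/back [199. 228.] [203. 208.] tip now [(72, array([198., 231.])), (80, array([199., 229.])), (90, array([200., 225.])), (94, array([200., 224.]))]
 y -70 0  
 y -50 0  
 y -30 0  
 y -10 0  
 y 10 1 [-147.7   29.8   87.4] 0.0
 y 30 23 [-143.5   41.5   89.2] 12.0
 y 50 37 [-140.    59.2   90.1] 23.0
```

Run:
```python
from h import *
s=cams.snapshot("scene")
Cc=np.array([648.6,-64.6]);ex=np.array([np.cos(-.238),np.sin(-.238)]);ey=np.array([-ex[1],ex[0]])
u,v=proj(s,[[509,-31,100]])[0].astype(int);R=cv2.Rodrigues(np.float64(s["rvec"]))[0]
for row in range(170,262,6):
  o=[]
  for col in(189,200,210):
    U,V=u-45+int(col/4.4),v-35+row//6;z=s["z_map"][V,U]
    q=cv2.undistortPoints(np.float64([[[U,V]]]),s["mtx"],s["dist_coeffs"]).ravel()
    P=(np.r_[q,1]*z-np.ravel(s["tvec"]))@R
    o.append([round((P[:2]-Cc)@ex),round((P[:2]-Cc)@ey),round(P[2])])
  print(row,*o)
```

```text
170 [-87, 8, 187] [-102, 11, 172] [-128, 10, 145]
176 [-87, 8, 184] [-106, 10, 165] [-124, 11, 146]
182 [-88, 7, 180] [-102, 11, 165] [-120, 11, 147]
188 [-116, 0, 146] [-103, 11, 161] [-121, 11, 142]
194 [-134, -5, 123] [-131, 3, 127] [-142, 6, 116]
200 [-138, -6, 115] [-135, 2, 119] [-142, 6, 113]
206 [-135, -6, 114] [-135, 2, 116] [-136, 7, 115]
212 [-137, -7, 108] [-138, 1, 109] [-139, 6, 108]
218 [-132, -5, 110] [-132, 2, 112] [-139, 5, 104]
224 [-143, -9, 95] [-140, 0, 99] [-134, 7, 107]
230 [-145, -9, 89] [-143, -1, 92] [-145, 3, 90]
236 [-142, -9, 88] [-142, -1, 90] [-141, 4, 91]
242 [-140, -9, 86] [-140, -1, 88] [-143, 4, 86]
248 [-143, -10, 80] [-134, 0, 91] [-142, 3, 82]
254 [-209, -27, 2] [-206, -18, 6] [-205, -12, 7]
260 [-203, -26, 4] [-208, -19, 0] [-207, -13, 1]
```

The closed fingers ended above the bar: they have no contact force, and in the depth map their tips are around z≈95. I'll back up, half-open and go lower.

```bash
python3 -m pendant '[[[1,0,0,0.5,0],[1,0.17,-0.04,0.5,0],[0.58,0,0,0,0],[0.58,0,0,0,0],[0.58,0,0,0,0],[0.58,0,0,0,0],[0.58,0,0,0,0]]]'
python3 -m pendant '[[[0.58,0,0,-0.3,0],[0.58,0,0,-0.3,0],[0.58,0,0,-0.3,0],[0.58,0,0,-0.2,0],[0.58,0,0,0,0]]]'
python3 - <<'E'
from h import *
rep()
o=[]
for n in("scene","top"):
    x=cams.snapshot(n)
    u,v=proj(x,[[509,-31,100]])[0].astype(int)
    o.append(cv2.resize(x["img"][v-35:v+35,u-30:u+30,::-1],None,fx=6.6,fy=6.6,interpolation=cv2.INTER_CUBIC))
cv2.imwrite("pics/s10.png",np.hstack(o))
E
```

```text
time: 27.93
position: [509.0, -31.1, 118.5]
tool_rot: [-1.386, 1.57, 3.084]
force: [1.0, -0.1, 0.0]
gripper_width: 35.8
time: 28.35
position: [508.5, -31.0, 90.0]
tool_rot: [-1.438, 1.568, 3.032]
force: [-1.1, -0.8, -0.2]
gripper_width: 35.3
t 28.35 pos [508.5 -31.   90. ] jaw deg -13.89 dial if gripped 1.575 F [-1.1 -0.8 -0.2] M [-0.002  0.002 -0.025] w 35.3
to centre, units [ 5.599 -1.387]
```

View pics/s10.png

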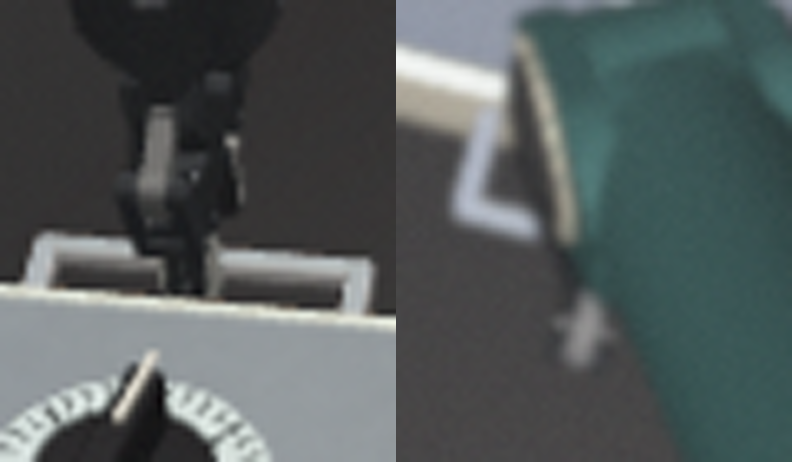

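```bash
python3 -m pendant '[[[0.58,0,0,-0.2,0],[0.58,0,0,-0.16,0],[0.58,0,0,0,0]]]'
python3 -m pendant '[[[0.7,0,0,0,0],[0.8,0,0,0,0],[0.9,0,0,0,0],[1,0,0,0,0],[1,0,0,0,0],[1,0,0,0,0],[1,0,0,0,0]]]' 25
python3 -c "from h import *;rep()"
```

```text
time: 28.7
position: [509.2, -31.1, 82.0]
tool_rot: [-1.302, 1.57, -3.116]
force: [-0.2, -0.5, 0.2]
gripper_width: 36.1
time: 29.28
position: [509.9, -31.1, 82.9]
tool_rot: [1.573, 1.57, -0.24]
force: [-0.3, 0.9, 1.3]
gripper_width: 8.9
t 29.28 pos [509.9 -31.1  82.9] jaw deg -13.89 dial if gripped 1.575 F [-0.3  0.9  1.3] M [-0.032 -0.008  0.06 ] w 8.9
to centre, units [ 5.545 -1.384]
```

Gripped (8.9 mm). Gentle test pull.

```bash
python3 -m pendant '[[[1,-0.04,0.01,0,0],[1,-0.04,0.01,0,0],[1,-0.04,0.01,0,0],[1,-0.04,0.01,0,0],[1,-0.04,0.01,0,0],[1,0,0,0,0]]]'
python3 -c "from h import *;rep()"
```

```text
time: 29.78
position: [504.6, -29.8, 82.9]
tool_rot: [1.248, 1.57, -0.566]
force: [0.7, 0.1, 3.9]
gripper_width: 8.8
t 29.78 pos [504.6 -29.8  82.9] jaw deg -13.89 dial if gripped 1.575 F [0.7 0.1 3.9] M [-0.135 -0.189  0.047] w 8.8
to centre, units [ 5.755 -1.436]
```

```bash
python3 -m pendant '[[[1,-0.15,0.036,0,0],[1,-0.28,0.068,0,0],[1,-0.28,0.068,0,0],[1,-0.28,0.068,0,0],[1,-0.28,0.068,0,0],[1,-0.28,0.068,0,0],[1,-0.15,0.036,0,0],[1,0,0,0,0]]]'
python3 -c "from h import *;rep()"
```

```text
time: 30.45
position: [460.3, -19.1, 82.8]
tool_rot: [-1.113, 1.569, -2.926]
force: [-1.3, -0.1, 7.7]
gripper_width: 9.1
t 30.45 pos [460.3 -19.1  82.8] jaw deg -13.86 dial if gripped 1.575 F [-1.3 -0.1  7.7] M [-0.008  0.398  0.109] w 9.1
to centre, units [ 7.528 -1.863]
```

```bash
python3 -m pendant '[[[1,-0.2,0.048,0,0],[1,-0.25,0.06,0,0],[1,-0.25,0.06,0,0],[1,-0.25,0.06,0,0],[1,-0.25,0.06,0,0],[1,-0.15,0.036,0,0],[1,0,0,0,0],[1,0,0,0,0]]]'
python3 - <<'E'
from h import *
rep()
for n in("scene","top"):
    print([(np.round(x["position"],1),x["conf"]) for x in spotter.pinpoint(cams.snapshot(n),"drawer_handle")])
E
```

```text
time: 31.12
position: [426.7, -11.0, 82.8]
tool_rot: [-1.175, 1.569, -2.988]
force: [-0.7, 0.6, 9.8]
gripper_width: 8.9
t 31.12 pos [426.7 -11.   82.8] jaw deg -13.87 dial if gripped 1.575 F [-0.7  0.6  9.8] M [0.027 0.415 0.084] w 8.9
to centre, units [ 8.872 -2.187]
[(array([424.4, -10.1,  90.3]), 0.69), (array([644.9, -22.5, 125.6]), 0.44)]
[]
```

```bash
python3 -m pendant '[[[0.85,0,0,0,0],[0.7,0,0,0,0],[0.6,0,0,0,0],[0.6,0,0,0,0],[0.6,0,0,0,0],[0.6,0,0,0.2,0],[0.6,0,0,0.4,0],[0.6,0,0,0.6,0],[0.6,0,0,0.8,0],[0.6,0,0,0.8,0],[0.6,0,0,0.8,0],[0.6,0,0,0.8,0]]]'
python3 -m pendant '[[[0.6,0,-0.8,0.5,0],[0.6,0,-0.8,0.5,0],[0.6,0,-0.8,0.3,0],[0.6,0,-0.8,0,0],[0.6,0,-0.8,0,0],[0.6,0,-0.8,0,0],[0.6,0,-0.8,0,0],[0.6,0,-0.8,0,0],[0.6,0,0,0,0],[0.6,0,0,0,0]]]'
python3 - <<'E'
from h import *
rep()
for n in("top","scene"):
    s=cams.snapshot(n);save(s,"end_"+n)
    for q in("drawer_handle","jar","pot","beaker","papercup","seedbox","petri"):
        print(n,q,[(np.round(x["position"],1),round(x["conf"],2)) for x in spotter.pinpoint(s,q)[:1]])
E
```

```text
time: 32.32
position: [428.3, -11.2, 194.5]
tool_rot: [1.818, 1.57, 0.005]
force: [0.5, -0.4, -0.0]
gripper_width: 34.0
time: 33.15
position: [428.2, -172.1, 225.8]
tool_rot: [2.003, 1.57, 0.188]
force: [0.0, 0.1, 0.9]
gripper_width: 34.1
t 33.15 pos [ 428.2 -172.1  225.8] jaw deg -14.02 dial if gripped 1.577 F [0.  0.1 0.9] M [ 0.069 -0.007 -0.015] w 34.1
to centre, units [8.811 4.255]
top drawer_handle [(array([423.7, -11.2,  82.1]), 0.66)]
top jar [(array([ 678. , -176.2,  124.5]), 0.75)]
top pot []
top beaker [(array([668. ,   0. , 120.7]), 0.67)]
top papercup [(array([ 465. , -374.2,   -1.2]), 0.72)]
top seedbox [(array([433.7, 472.8,   1.4]), 0.84)]
top petri [(array([ 338. , -310.5,   -4.6]), 0.54)]
scene drawer_handle [(array([424.2,  -9.6,  86.5]), 0.79)]
scene jar []
scene pot [(array([689.7, 140.3,  -1.9]), 0.59)]
scene beaker [(array([577.7, 460.9,   2.1]), 0.91)]
scene papercup [(array([ 465.5, -371.6,   -0.9]), 0.59)]
scene seedbox [(array([432.3, 473.6,   1.7]), 0.72)]
scene petri [(array([ 337.5, -304.8,   -0.8]), 0.64)]
```

View pics/end_top.png

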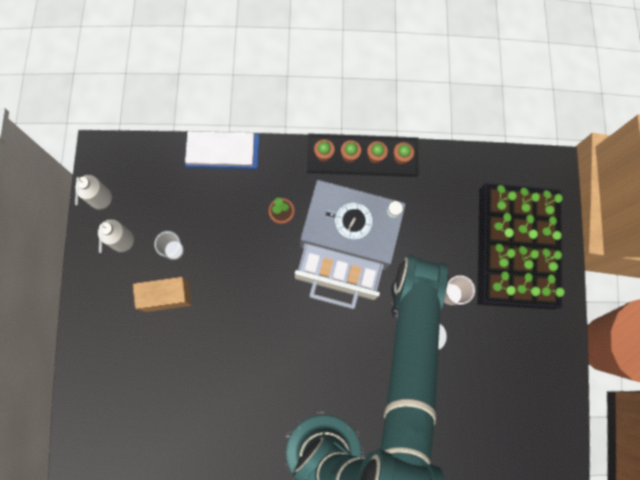

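The drawer stands open (front edge around (340,285)) with specimens visible, and the arm is clear of everything. The bystanders are where they were.

```bash
python3 -c "from station import hand_in;print(hand_in())"
```

```text
the job is handed in; nothing more can be done
None
```

The drawer is unlocked and about 86 mm open, and the job is handed in at about 33 s of the 72 s allowed.

- **Dial:** I turned it right to about 1.26 rad on the pictures (mark 8 is 1.257). The gripper itself read 1.277.
- **Bolt:** Turning slowly left, the bolt dropped at about 0.33 rad (mark 2 is 0.314). The torque jumped, and the pin visibly moved in the guide. I stopped when the torque had risen to about 0.28 N m, under the 0.5 limit. That is only modestly above the 0.18–0.22 N m I felt while turning, so the stop was not sharply felt. The gripper read 0.18 rad there, a little past the expected play.
- **Drawer:** It slid with almost no force along the pull. The wrist showed up to about 10 N vertically while I pulled.
- **Last checks:** Both cameras put the handle about 87 mm from its shut position, and the gripper had let go and was well clear. All six bystanders were found within about 5 mm of where they started. The pot, beaker and jar were each found in only one of the two views, and the top view gave one false beaker reading on the cabinet.
- **Missed grasp:** My first grasp of the handle closed above the bar, with no contact force. I went about 11 mm lower and gripped it on the second try.
- **Pictures:** I viewed 12, which is the maximum and more than the 8 planned.

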